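# Put the bench chisels back in the rack in order of width

### The arm

A 6-joint arm with a two-finger parallel gripper is mounted at the origin on a cart in front of the work surface, level with it; the furniture and walls round the work are solid. World frame = base frame: x ahead of the robot, y to its left, z up, the work surface at z = 0. Lengths are in mm, angles in rad, forces in N, time in s.
With the tool pointing down it reaches from about 350 to 775 mm from the base axis. Payload 7.3 kg.
Tool frame: the origin (TCP) lies midway between the tips of the shut fingers; the grasp point (between the pads) lies 19 mm behind it; x points along the fingers, y is the direction in which the jaws open and shut, and the axes are right-handed (so a half turn about x gives the same grasp; the last joint's range is limited). The gripper opens to 92 mm and grips with 3 to 60 N. Pads are 19 mm wide; open, the fingers measure 130 mm over their backs; the gripper's body (75 mm by 190 mm) begins 47 mm behind the grasp point.
Start: joints at [1.072, 0.342, 1.524, -0, 1.275, -0.146], TCP at [181.388, 492.69, 226.741] pointing down, gripper open.
Joint ranges: [-2.53, 2.53], [-0.77, 2.02], [0.04, 2.7], [-1, 4.14], [0.28, 2.66], [-3.11, 3.11]. Speed limits (rad/s): [2.57, 2.57, 3.14, 3.14, 3.14, 3.14].

### API

Orientations are given as [roll, pitch, yaw] about the fixed x, y, z axes, in that order (R = Rz(yaw) Ry(pitch) Rx(roll)).
In Python, from plant import bot gives the robot as it stands. The module is installed in compiled form; this text tells all that it offers.
- The arm moves only by the shell command python3 -m handwheel 'ROWS' [OPENING]. ROWS is JSON, a list that holds one entry, the list of rows, each a list of 4 numbers: the shift along the tool's x, y, z in cm, then the turn about the tool's x in rad. A call has 1 to 8 rows; each row shifts and turns the commanded pose from where the row before left it, along the tool's axes as they then stand; what a row does not reach is not made up. A row lasts 1/12 s, in which the tool goes at most 41.7 mm and 7.16 degrees, less where a joint would pass 70% of its speed; a pose out of reach is approached as far as the arm can. A call is refused whole if a number of a shift passes 4.17 or a number of a turn 0.125, either way. A call with a gripper value outside its range is refused whole. OPENING is the opening, from 0 (shut) to 1 (fully open), set as the call begins (- or left out, the last holds). The fingers move at their own pace and stop on an object; the grip force is fixed at half the most. Time passes only in rows, so rows that do not move let the fingers close. It gives the time, the measured TCP pose, the force and the opening at its end, in the units of the state.
- bot.get_obs(): the state, without advancing time (a new reading comes with each control period).
- bot.capture(name): name is "scene" or "top" or "wrist"; returns (picture, depth): 480x640x3 uint8, red, green, blue; 480x640 float32, mm along the optical axis (not along the pixel's ray), 0 where there is no reading.
- bot.camera_model(name): a dict with "fx", "fy", "cx", "cy" (pixels), "position" and "rotation" of the camera in the world. Camera axes: x right, y down, z forward; pixel columns grow to the right and rows downward; lengths in mm; the calibration is good to about 2 mm. A picture is of the moment at which its call begins: read the wrist's pose just before it. camera_model takes no time and is no camera call; for the wrist camera it gives the pose at the moment of the call.
- bot.close_job(): hands the job in, once; it reports no verdict.
Trained networks look in the newest picture that a camera, given by its name, has taken for a name from the list of things; names that differ only in an ending like _2 or _b are one class to them, and where a whole thing is asked for, a point or a joint stands for the part that bears it (a point fixed in the world has none). Each returns a list of dicts, best first, with "conf" (0 to 1); they miss things now and then, are a little off and sometimes report something else, mostly with a low value. They report only what shows in the picture. A call takes as long as a camera call.
- bot.find_in(camera, label): "bbox" ([left, top, width, height] in pixels, round what is visible of it).
- bot.spot_point(camera, label): "point" ([column, row] in pixels: a listed point, or the origin of a listed thing).
The state is a dict: "time": time; "joint_positions": joint angles; "dq": joint speeds; "tau": joint torques, N m; "tool_pos": TCP position; "tcp_rot": TCP orientation; "contact_force": force on the tool from outside, world axes, zero at the start; "moment": the same for the moment, N m; "grip_width": finger opening in mm.
Only numpy, scipy, OpenCV 4.12 (cv2) and the standard library are available. Lean on these libraries where they do the work, as an engineer would, in place of code of your own. Each camera call takes 0.05 s, during which the arm holds its last target.

### The job

Put the five bench chisels in order of blade width in the five-slot rack, so that from the widest one, which already lies in its end slot and must stay there, each next slot holds the next narrower chisel down to the narrowest in the far end slot. One of them was laid in that far end slot by mistake and has to move over to its own slot; the other three lie on the bench. Lay each one level in its slot like the widest: handle on the handle rail, blade on the other rail, and let go.

Things in the scene. Friction and masses are not known exactly. Their poses are not given: they have to be found in the camera images.
- rack: wooden chisel rack fixed to the bench, 250 x 312 mm: 10 mm base, two notched rails. Origin under mid rear rail (for blades), +x handle to blade, z up. Rear rail x = 0, front rail (for handles) x = -175. Slot centres y = 0, +-60, +-120, floors 20 mm up, 38 mm wide in front, 46 rear; round-topped dividers to 41 mm. A seated chisel: origin at x -75, slot y, z 20, its x along the rack's.
- chisel_36: bench chisel, blade 36 mm wide (the widest), 242 mm long; in one end slot (y +120 or -120), where it stays. Origin mid-length on the underside; +x to the cutting edge, z up. Round beech handle x -121 to -25: 27 mm at its thickest, 26 high, slimming to an 18 mm neck (x -25 to 20, top at 17); flat blade. Balances near x = -50: grip across there, middle about 11 mm up.
- chisel_28: bench chisel, blade 28 mm wide (second widest), 250 mm long; loose on the bench. Origin mid-length on the underside; +x to the cutting edge, z up. Round beech handle x -125 to -25: 27 mm at its thickest, 26 high, slimming to an 18 mm neck (x -25 to 20, top at 17); flat blade. Balances near x = -50: grip across there, middle about 11 mm up.
- chisel_20: bench chisel, blade 20 mm wide (the middle one), 254 mm long; loose on the bench. Origin mid-length on the underside; +x to the cutting edge, z up. Round beech handle x -127 to -25: 27 mm at its thickest, 26 high, slimming to an 18 mm neck (x -25 to 20, top at 17); flat blade. Balances near x = -50: grip across there, middle about 11 mm up.
- chisel_12: bench chisel, blade 12 mm wide (second narrowest), 246 mm long; laid in the other end slot, by mistake. Origin mid-length on the underside; +x to the cutting edge, z up. Round beech handle x -123 to -25: 27 mm at its thickest, 26 high, slimming to an 18 mm neck (x -25 to 20, top at 17); flat blade. Balances near x = -50: grip across there, middle about 11 mm up.
- chisel_6: bench chisel, blade 6 mm wide (the narrowest), 238 mm long; loose on the bench. Origin mid-length on the underside; +x to the cutting edge, z up. Round beech handle x -119 to -25: 27 mm at its thickest, 26 high, slimming to an 18 mm neck (x -25 to 20, top at 17); flat blade. Balances near x = -50: grip across there, middle about 11 mm up.

How it is judged:
By the outcome, as a careful person would: the job done as asked, in the order asked, and still so for the second after the job is handed in, with the robot touching nothing.
It also fails if it takes over 112 s, if anything falls off the work surface, if the arm or the gripper's body presses on something with over 40 N, if the wrist force passes 120 N, or if a joint passes its speed limit or range.

## Working session

There is one attempt and no reset: what is moved stays moved. The work goes in short steps, Python scripts to look and compute and a shell command to move; the robot and the scene stay as the last step left them, time stands still between calls to the robot, and variables do not carry over. Pictures are saved under pics/ and viewed, and the job is handed in when it is done.

```bash
mkdir -p pics; ls; python3 - <<'E'
from plant import bot
import cv2,numpy as np
o=bot.get_obs();print({k:np.round(v,3).tolist() for k,v in o.items()})
for n in("scene","top","wrist"):
    p,d=bot.capture(n);cv2.imwrite(f"pics/{n}0.png",p[:,:,::-1]);np.save(f"pics/{n}0.npy",d)
    m=bot.camera_model(n);print(n,{k:np.round(v,3).tolist() for k,v in m.items()})
E
```

```text
pics
{'time': 0.0, 'joint_positions': [1.072, 0.343, 1.525, 0.0, 1.275, -0.146], 'dq': [-0.002, -0.002, -0.0, -0.001, 0.001, -0.0], 'tau': [0.001, -43.123, -24.423, 0.072, 0.056, -0.0], 'tool_pos': [181.185, 492.3, 226.037], 'tcp_rot': [-1.727, 1.569, -2.08], 'contact_force': [-0.55, 0.981, 0.142], 'moment': [-0.061, -0.009, 0.007], 'grip_width': 91.699}
scene {'fx': 568.173, 'fy': 568.173, 'cx': 327.307, 'cy': 238.825, 'position': [-295.695, -724.353, 1135.591], 'rotation': [-2.353, 0.004, -0.886]}
top {'fx': 569.883, 'fy': 569.883, 'cx': 331.568, 'cy': 237.751, 'position': [373.522, -24.632, 1348.766], 'rotation': [-3.007, -0.004, -1.544]}
wrist {'fx': 334.787, 'fy': 334.787, 'cx': 318.631, 'cy': 239.112, 'position': [109.416, 518.829, 383.487], 'rotation': [2.854, 0.002, 1.217]}
```

View pics/top0.png

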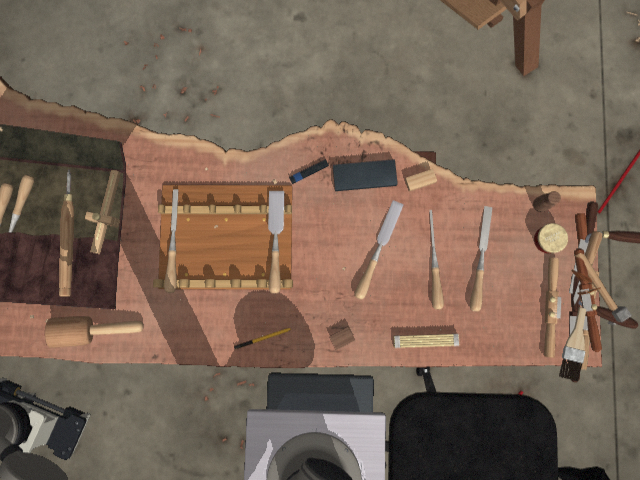

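View pics/scene0.png

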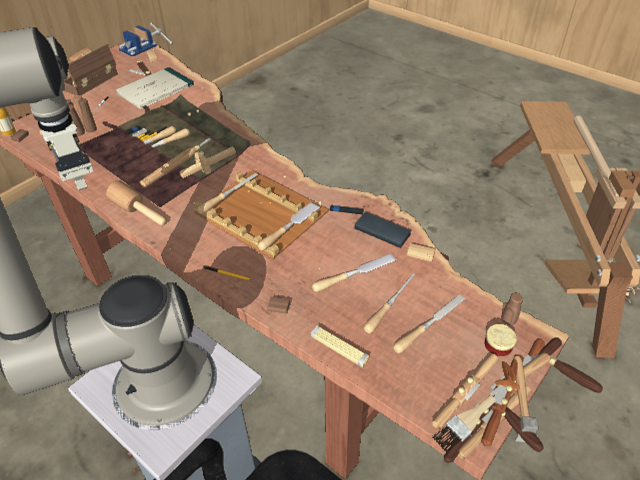

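View pics/wrist0.png

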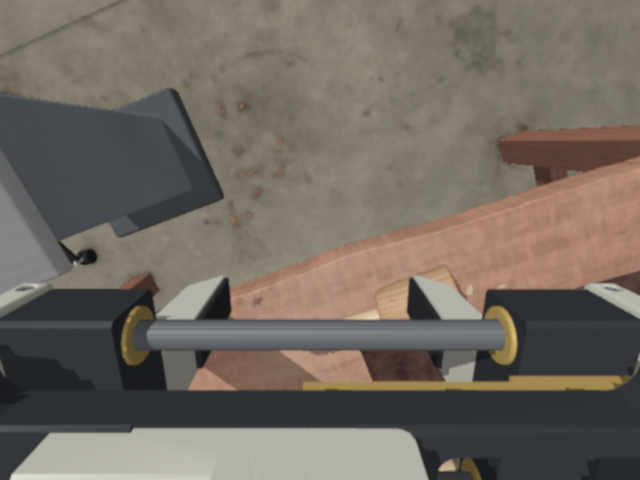

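```bash
cat > h.py <<'E'
from plant import bot
import cv2,numpy as np
from scipy.spatial.transform import Rotation as R
def T(m): return R.from_euler('xyz',m['rotation']).as_matrix(),np.array(m['position'])
def ray(m,u,v,z):
    Rm,p=T(m); d=Rm@np.array([(u-m['cx'])/m['fx'],(v-m['cy'])/m['fy'],1]); return p+d*(z-p[2])/d[2]
def proj(m,P):
    Rm,p=T(m); c=(np.atleast_2d(P)-p)@Rm; return np.c_[m['cx']+m['fx']*c[:,0]/c[:,2],m['cy']+m['fy']*c[:,1]/c[:,2]]
def cloud(m,d):
    Rm,p=T(m); v,u=np.mgrid[:480,:640]; c=np.stack([(u-m['cx'])/m['fx']*d,(v-m['cy'])/m['fy']*d,d],-1); return c@Rm.T+p
E
python3 - <<'E'
from h import *
for n in ("top",):
  m=bot.camera_model(n)
  for l in("rack","chisel_36","chisel_28","chisel_20","chisel_12","chisel_6"):
    print(n,l,[(np.round(x["bbox"]).tolist(),round(x["conf"],2)) for x in bot.find_in(n,l)][:3],[(np.round(x["point"]).tolist(),round(x["conf"],2),np.round(ray(m,*x["point"],10)).tolist()) for x in bot.spot_point(n,l)][:3])
E
```

```text
top rack [([154.0, 183.0, 140.0, 106.0], 0.92)] [([230.0, 210.0], 0.75, [615.0, 220.0, 10.0])]
top chisel_36 [([270.0, 192.0, 12.0, 102.0], 0.79), ([162.0, 188.0, 18.0, 106.0], 0.75), ([473.0, 206.0, 21.0, 102.0], 0.65)] [([482.0, 256.0], 0.95, [522.0, -383.0, 10.0]), ([379.0, 248.0], 0.81, [532.0, -138.0, 10.0]), ([167.0, 241.0], 0.78, [537.0, 363.0, 10.0])]
top chisel_28 [([270.0, 192.0, 12.0, 102.0], 0.79), ([162.0, 188.0, 18.0, 106.0], 0.75), ([473.0, 206.0, 21.0, 102.0], 0.65)] [([482.0, 256.0], 0.95, [522.0, -383.0, 10.0]), ([379.0, 248.0], 0.81, [532.0, -138.0, 10.0]), ([167.0, 241.0], 0.78, [537.0, 363.0, 10.0])]
top chisel_20 [([270.0, 192.0, 12.0, 102.0], 0.79), ([162.0, 188.0, 18.0, 106.0], 0.75), ([473.0, 206.0, 21.0, 102.0], 0.65)] [([482.0, 256.0], 0.95, [522.0, -383.0, 10.0]), ([379.0, 248.0], 0.81, [532.0, -138.0, 10.0]), ([167.0, 241.0], 0.78, [537.0, 363.0, 10.0])]
top chisel_12 [([270.0, 192.0, 12.0, 102.0], 0.79), ([162.0, 188.0, 18.0, 106.0], 0.75), ([473.0, 206.0, 21.0, 102.0], 0.65)] [([482.0, 256.0], 0.95, [522.0, -383.0, 10.0]), ([379.0, 248.0], 0.81, [532.0, -138.0, 10.0]), ([167.0, 241.0], 0.78, [537.0, 363.0, 10.0])]
top chisel_6 [([270.0, 192.0, 12.0, 102.0], 0.79), ([162.0, 188.0, 18.0, 106.0], 0.75), ([473.0, 206.0, 21.0, 102.0], 0.65)] [([482.0, 256.0], 0.95, [522.0, -383.0, 10.0]), ([379.0, 248.0], 0.81, [532.0, -138.0, 10.0]), ([167.0, 241.0], 0.78, [537.0, 363.0, 10.0])]
```

The top view shows the rack at cols 160–292. chisel_36 is in the slot at col 276 and the narrow stray one at col 172. The loose chisels are at cols ~380, 435 and 483. Next I'll measure exact poses from colour and depth.

```bash
python3 - <<'E'
from h import *
m=bot.camera_model("top");d=np.load("pics/top0.npy");P=cloud(m,d);im=cv2.imread("pics/top0.png")
print("table z",np.median(P[300:320,340:500,2]),P[300:320,340:500,2].std())
for n,(l,t,w,h) in dict(A=(350,195,60,110),B=(422,203,26,110),C=(465,200,35,115)).items():
    S=P[t:t+h,l:l+w];dd=d[t:t+h,l:l+w];M=(dd>0)&(S[...,2]>3.5)&(S[...,2]<40)
    k,lab,st,_=cv2.connectedComponentsWithStats(M.astype(np.uint8));i=1+np.argmax(st[1:,4]);M=lab==i
    Q=S[M];c=Q[:,:2].mean(0);ax=np.linalg.svd(Q[:,:2]-c)[2][0];ax*=np.sign(ax[0])
    s=(Q[:,:2]-c)@ax;n2=np.array([-ax[1],ax[0]]);tt=(Q[:,:2]-c)@n2
    print(n,"N",M.sum(),"yaw",np.degrees(np.arctan2(ax[1],ax[0])),"len",np.ptp(s),"ends",c+ax*s.min(),c+ax*s.max(),"zmax",np.percentile(Q[:,2],98))
    for lo in range(int(s.min()),int(s.max()),20):
        q=(s>=lo)&(s<lo+20)
        if q.sum()>3: print("   ",lo-int(s.min()),q.sum(),"w",round(np.ptp(tt[q])),"mid",round((tt[q].max()+tt[q].min())/2,1),"z",round(np.median(Q[q,2]),1))
c=cv2.resize(im[170:310,150:300],None,fx=5,fy=4,interpolation=cv2.INTER_CUBIC);cv2.imwrite("pics/rack1.png",c)
c=cv2.resize(im[180:320,345:505],None,fx=4,fy=4,interpolation=cv2.INTER_CUBIC);cv2.imwrite("pics/loose1.png",c)
S=P[175:300,150:300]
print(np.round(S[::5,50,2]))  # column 200
np.set_printoptions(linewidth=250)
for r in (38,36,34,32,30,108,110,112,114,116): print(r+175,np.round(S[r,5:148:2,2]).astype(int))
E
```

```text
table z -0.03472449839875935 103.72452730450827
A N 934 yaw -21.537469073790316 len 248.86736646241877 ends [414.1846437  -90.15162712] [ 645.67551634 -181.51322721] zmax 27.216947653426978
    0 96 w 30 mid -1.0 z 22.0
    20 100 w 33 mid 1.8 z 23.3
    40 79 w 23 mid -0.7 z 20.9
    60 63 w 22 mid -2.5 z 17.1
    80 68 w 27 mid 0.4 z 15.6
    100 46 w 14 mid -0.1 z 13.6
    120 38 w 30 mid -7.2 z 9.5
    140 93 w 36 mid -1.1 z 8.2
    160 92 w 30 mid -0.8 z 7.9
    180 89 w 33 mid -3.0 z 7.4
    200 76 w 27 mid 0.3 z 6.7
    220 63 w 27 mid -0.1 z 5.7
    240 28 w 28 mid 5.2 z 5.5
B N 574 yaw 3.668139052914547 len 214.45680702432446 ends [ 395.49480587 -275.4062067 ] [ 609.51226574 -261.68582229] zmax 27.90671482347657
    0 103 w 31 mid -3.2 z 22.9
    20 94 w 28 mid -2.8 z 22.0
    40 83 w 22 mid -1.4 z 19.1
    60 67 w 24 mid -3.4 z 16.7
    80 66 w 21 mid -0.8 z 15.8
    100 45 w 14 mid -1.5 z 13.3
    120 31 w 9 mid -0.6 z 10.6
    140 28 w 9 mid -1.3 z 7.1
    160 21 w 9 mid 0.3 z 7.2
    180 18 w 7 mid 0.5 z 5.8
    200 10 w 9 mid 0.7 z 4.8
C N 772 yaw -9.058121218291797 len
[... 2275 characters left out ...]
 39   40   37   35    2    0   -2]
287 [-3  5 10 13  9 49 46 43 44 44 36  7 10 13  4  7  9  9  8  9  8 10  6  5 13 10  9 16 11 10 11 12 14 15 16 14 13 14 20 17 11 17 12 16 15 12 18 15 21 15 16 14 18 16 14 14 16 39 41 47 48 42 41 20 17 19 13 15  2  2 -1 -2]
289 [-1  4 -4 -3  5 42 44 50 42 38 35  1  3  1  6  0 -6  2 -7 -2  2 -1  1 -1  0 -1  3 -2 -3  2 -3 -4  2 -6  8 -1  2  1  0 -1  1  5  1  2 -1 -2 -1  0  1 -6 -2  8  1  0  1  5  0 40 47 46 43 47 37 -1 -3  2  3 -9 -5  7 -3  3]
291 [-2 -1  2  1  2  2 40 38 45 35 -2 -2 -2 -4  2 -1  0 -3 -7  1 -3 -4 -7 -2 -1 -1 -3 -1 -1  2  0  1  7  1  1 -3 -2  0 -2 -1 -3 -1  0 -2  0 -2  0 -3 -5  1 -5  4 -4 -2  3  4  1 -6 39 41 44 42  0 -3 -7 -6  1 -5 -3  0 -2 -2]
```

```bash
cat h.py | head -3; python3 -m handwheel --help 2>&1 | head
```

```text
from plant import bot
import cv2,numpy as np
from scipy.spatial.transform import Rotation as R
invalid input: not JSON, or not a number
```

View pics/rack1.png

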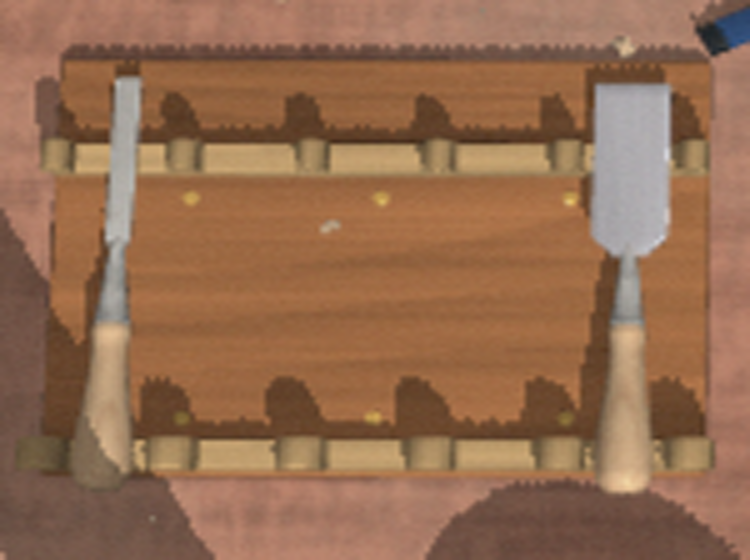

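View pics/loose1.png

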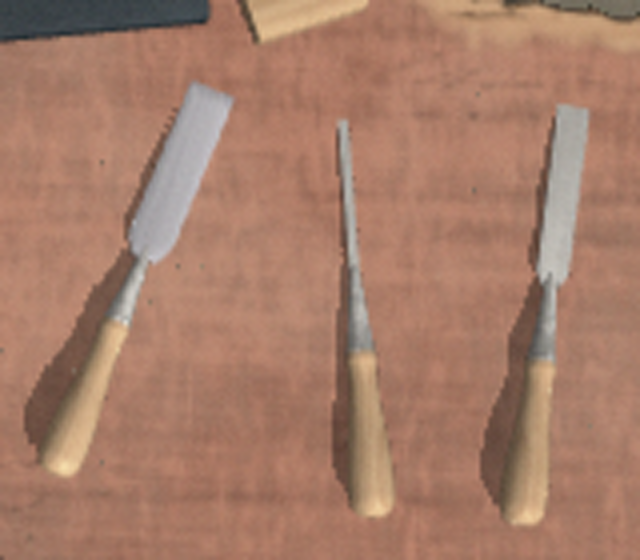

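```bash
python3 - <<'E'
from h import *
m=bot.camera_model("top");ds=[np.load("pics/top0.npy")]
for i in range(5): ds.append(bot.capture("top")[1])
ds=np.array(ds);ds[ds==0]=np.nan;d=np.nanmedian(ds,0);np.save("pics/topmed.npy",d)
P=cloud(m,d);l,t=150,175
S=P[175:300,150:300];M=(S[...,2]>29)&(S[...,2]<60)
k,lab,st,ce=cv2.connectedComponentsWithStats(M.astype(np.uint8),connectivity=4)
for i in range(1,k):
    if st[i,4]>5:
        q=S[lab==i]; print(np.round(ce[i]+[l,t],1),st[i,2:5],"min",np.round(q[:,:2].min(0),1),"max",np.round(q[:,:2].max(0),1),"mean",np.round(q.mean(0),1))
E
```

```text
[160.4 207.6] [ 6  8 45] min [602.6 371. ] max [619.7 384. ] mean [611.2 377.1  34.4]
[186.2 208. ] [ 7  9 45] min [603.1 310.5] max [621.5 324.7] mean [611.8 316.9  34.5]
[211.4 207.9] [ 6  9 47] min [604.7 251.5] max [623.1 264.4] mean [613.7 257.8  34.5]
[237.4 208.2] [ 6  9 45] min [606.3 191.2] max [624.6 203. ] mean [614.8 197.2  34.3]
[262.6 208.4] [ 6  8 47] min [607.7 132.3] max [624.4 144.8] mean [615.9 138.2  34.4]
[288.4 208.4] [ 6  8 47] min [609.5  71.6] max [626.2  83.6] mean [617.6  77.5  34.3]
[274.5 268.5] [ 12  62 468] min [421.5  90.3] max [563.9 116.3] mean [475.7 104.   38.8]
[170.7 268.2] [ 13  60 487] min [415.1 329.9] max [552.6 356.4] mean [469.8 342.7  38.3]
[157.4 282.5] [10  8 78] min [427.7 362.1] max [444.4 382.7] mean [436.  371.4  37.2]
[183.4 282.5] [10  8 78] min [429.3 302.3] max [446.4 323. ] mean [437.7 311.8  37.6]
[209.4 282.5] [10  8 78] min [431.  242.7] max [447.9 263.1] mean [439.4 252.2  37.4]
[235.3 282.5] [10  8 77] min [432.6 182.8] max [449.7 203.6] mean [441.  192.7  37.3]
[261.4 282.5] [10  8 78] min [434.3 122.7] max [450.9 144. ] mean [442.5 133.   37.2]
[287.5 282.5] [10  8 78] min [435.9  62.9] max [453.   83.9] mean [444.2  73.   37.3]
```

The rack fit is clean: 59.9 mm spacing and yaw about 1.5°. In the picture the left loose chisel is the widest of the three (28), the middle one is 6 and the right one is 20. Next: refined poses and the current tool axes.

```bash
cat >> h.py <<'E'
O=np.array([614.3,227.3]);YR=np.radians(1.55)
def rackpt(x,y): 
    c,s=np.cos(YR),np.sin(YR); return O+np.array([c*x-s*y,s*x+c*y])
def st():
    o=bot.get_obs();Rm=R.from_euler('xyz',o['tcp_rot']).as_matrix();return o,Rm,np.array(o['tool_pos'])
def plan(xyz,yaw):
    """yaw = chisel axis heading (rad); jaw axis = yaw+90 mod 180. shifts in tool axes AFTER turn"""
    o,Rm,p=st()
    h=np.arctan2(Rm[1,1],Rm[0,1]); t=yaw+np.pi/2
    dt=(t-h+np.pi/2)%np.pi-np.pi/2   # world ccw
    turn=-dt # tool x is down
    Rn=Rm@R.from_rotvec([turn,0,0]).as_matrix()
    dp=np.array(xyz)-p
    print("t",round(o['time'],2),"tcp",np.round(p,1),"tilt",np.round(Rm[:,0],3),"w",round(o['grip_width'],1),"F",np.round(o['contact_force'],1),"q6",round(o['joint_positions'][5],2))
    print("turn",round(turn,3),"shift cm after turn",np.round(Rn.T@dp/10,2),"| before turn",np.round(Rm.T@dp/10,2),"tooly",np.round(Rm[:,1],3),"toolz",np.round(Rm[:,2],3))
E
python3 - <<'E'
from h import *
m=bot.camera_model("top");d=np.load("pics/topmed.npy");P=cloud(m,d)
L=dict(A=250,B=238,C=254,R12=246,R36=242)
for n,(l,t,w,h) in dict(A=(350,195,60,110),B=(422,203,26,110),C=(465,200,35,115),R12=(161,185,20,109),R36=(265,187,22,112)).items():
    S=P[t:t+h,l:l+w];z0=21.5 if n[0]=='R' else 3
    M=(S[...,2]>z0)&(S[...,2]<65)
    if n[0]=='R':
        c0=rackpt(-75,120 if n=='R12' else -120); rel=S[...,:2]-c0; rx=rel[...,0]*np.cos(YR)+rel[...,1]*np.sin(YR); ry=-rel[...,0]*np.sin(YR)+rel[...,1]*np.cos(YR)
        M&=(abs(ry)<19)&~((abs(rx-75)<14)&(S[...,2]>31))
    k,lab,s_,_=cv2.connectedComponentsWithStats(M.astype(np.uint8));i=1+np.argmax(s_[1:,4]);Q=S[lab==i]
    c=Q[:,:2].mean(0);ax=np.linalg.svd(Q[:,:2]-c)[2][0];ax*=np.sign(ax[0])
    for it in range(3):
        n2=np.array([-ax[1],ax[0]]);s=(Q[:,:2]-c)@ax;tt=(Q[:,:2]-c)@n2;xs=[];ys=[]
        for lo in np.arange(s.min(),s.max(),10):
            q=(s>=lo)&(s<lo+10)
            if q.sum()>8: xs.append(lo+5);ys.append((tt[q].max()+tt[q].min())/2)
        b,a=np.polyfit(xs,ys,1);c=c+a*n2;ax=ax+b*n2;ax/=np.linalg.norm(ax)
    s=(Q[:,:2]-c)@ax;he=s.min();
    g=c+ax*(he+L[n]/2-50)
    dx=s.max()-he-L[n]
    print(n,"yaw",round(np.degrees(np.arctan2(ax[1],ax[0])),1),"len",round(np.ptp(s),1),"err",round(dx,1),"handle end",np.round(c+ax*he,1),"tip",np.round(c+ax*s.max(),1),"grip",np.round(g,1),"zmax",np.percentile(Q[:,2],97).round(1), "resid",np.round(ys,1).tolist())
for s in(-60,0,60,120): print(s,rackpt(-125,s).round(1))
plan([*rackpt(-125,120),150],YR)
E
```

```text
A yaw -21.5 len 251.7 err 1.7 handle end [413.4 -90.2] tip [ 647.5 -182.5] grip [ 483.2 -117.7] zmax 25.3 resid [-0.8, 0.2, 0.6, 0.1, 0.1, 0.4, -0.1, 0.0, 0.2, -1.4, 0.0, 0.5, 0.0, -0.5, 1.0, 0.4, -0.0, -0.7, 0.1, -0.0, -0.5, 0.3, 0.5, -0.5, 0.2]
B yaw 3.9 len 229.3 err -8.7 handle end [ 395.6 -276.5] tip [ 624.3 -261. ] grip [ 464.4 -271.8] zmax 25.9 resid [0.1, -0.3, -0.8, -0.1, -0.1, 0.3, -0.1, -0.1, 1.1, 0.7, 0.2, 0.5, -0.3, 0.1, 0.2, -0.6, -0.5, 0.4, -1.4, 0.2, 0.5]
C yaw -8.7 len 243.9 err -10.1 handle end [ 392.9 -361.4] tip [ 634.  -398.2] grip [ 469. -373.] zmax 25.9 resid [0.0, -0.0, 0.8, -2.3, -0.5, 1.7, -0.3, -0.3, -0.2, 0.6, 0.6, 0.5, 0.4, 0.4, 0.2, -0.7, -0.3, -0.5, -0.2, 0.1, -0.0, 0.3, -0.8, 0.4]
R12 yaw 1.7 len 232.0 err -14.0 handle end [415.2 342.4] tip [647.1 349.2] grip [488.1 344.6] zmax 46.1 resid [0.3, 0.2, 0.0, -0.3, -0.1, 0.1, -0.1, -0.5, 0.5, -0.2, -0.2, 0.1, 0.1, 0.3, 0.1, -0.1, -0.1, 0.1, -0.4, -0.3, 0.6, 0.0]
R36 yaw 1.5 len 239.7 err -2.3 handle end [421.5 103.2] tip [661.2 109.3] grip [492.5 105. ] zmax 45.4 resid [0.0, -1.0, 1.2, 0.5, -0.5, 0.1, -0.0, 0.4, -0.7, 0.7, -0.0, -0.1, 0.3, -0.3, -0.4, -0.1, 0.1, 0.3, -0.7, -0.5, -0.4, -0.2, 0.1, 1.3]
-60 [491.  163.9]
0 [489.3 223.9]
60 [487.7 283.9]
120 [486.1 343.9]
t 1.0 tcp [181.4 492.7 226.7] tilt [ 0.  0. -1.] w 92.0 F [-0.1 -0.1 -0.8] q6 -0.15
turn -0.38 shift cm after turn [  7.67 -15.7   30.06] | before turn [ 7.67 -3.43 33.74] tooly [0.346 0.938 0.   ] toolz [ 0.938 -0.346  0.   ]
```

```bash
python3 -m handwheel '[[[0,0,0,-0.095],[0,0,0,-0.095],[0,0,0,-0.095],[0,0,0,-0.095],[0.75,-1.56,3.02,0],[0.75,-1.56,3.02,0],[0.75,-1.56,3.02,0],[0.75,-1.56,3.02,0]]]' 0.55
python3 -m handwheel '[[[0.75,-1.56,3.02,0],[0.75,-1.56,3.02,0],[0.75,-1.56,3.02,0],[0.75,-1.56,3.02,0],[0.75,-1.56,3.02,0],[0.75,-1.56,3.02,0],[0,0,0,0],[0,0,0,0]]]'
python3 - <<'E'
from h import *
plan([488,344.5,23],np.radians(1.6))
p,d=bot.capture("scene");cv2.imwrite("pics/s1.png",p[:,:,::-1])
E
```

```text
time: 1.67
tool_pos: [304.9, 433.0, 196.6]
tcp_rot: [0.823, 1.57, 0.851]
contact_force: [0.5, 1.0, 0.2]
grip_width: 50.5
time: 2.33
tool_pos: [488.5, 343.7, 150.8]
tcp_rot: [-2.777, 1.569, -2.752]
contact_force: [-1.0, 0.1, 0.2]
grip_width: 50.4
t 2.33 tcp [488.5 343.7 150.8] tilt [-0.001 -0.001 -1.   ] w 50.4 F [-1.   0.1  0.2] q6 -1.11
turn -0.004 shift cm after turn [12.78  0.09 -0.04] | before turn [12.78  0.09 -0.04] tooly [-0.024  1.    -0.001] toolz [ 1.     0.024 -0.001]
```

```bash
python3 -m handwheel '[[[2.5,0.08,0,0],[2.5,0,0,0],[2.5,0,0,0],[2.2,0,0,0],[1.5,0,0,0],[1,0,0,0],[0.6,0,0,0],[0,0,0,0]]]'
python3 - <<'E'
from h import *
plan([488,344.5,23],np.radians(1.6))
p,d=bot.capture("scene");cv2.imwrite("pics/s2.png",p[100:300,100:420,::-1].repeat(2,0).repeat(2,1))
p,d=bot.capture("wrist");cv2.imwrite("pics/w2.png",p[:,:,::-1])
E
```

```text
time: 3.05
tool_pos: [486.5, 346.2, 23.2]
tcp_rot: [-2.796, 1.57, -2.768]
contact_force: [-0.6, 0.2, 0.2]
grip_width: 50.6
t 3.05 tcp [486.5 346.2  23.2] tilt [-0.001 -0.    -1.   ] w 50.6 F [-0.6  0.2  0.2] q6 -1.11
turn 0.0 shift cm after turn [ 0.02 -0.17  0.14] | before turn [ 0.02 -0.17  0.14] tooly [-0.028  1.    -0.   ] toolz [ 1.     0.028 -0.001]
```

View pics/s2.png

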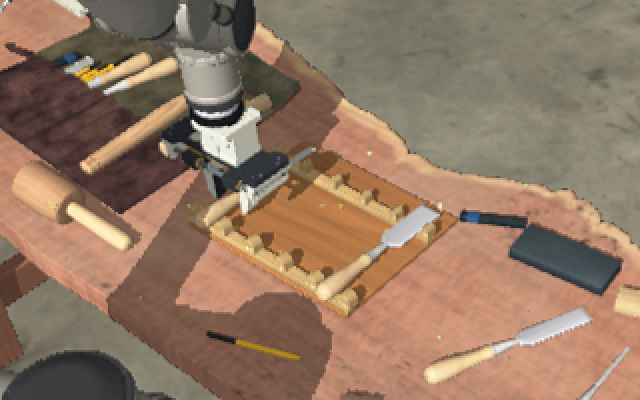

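View pics/w2.png

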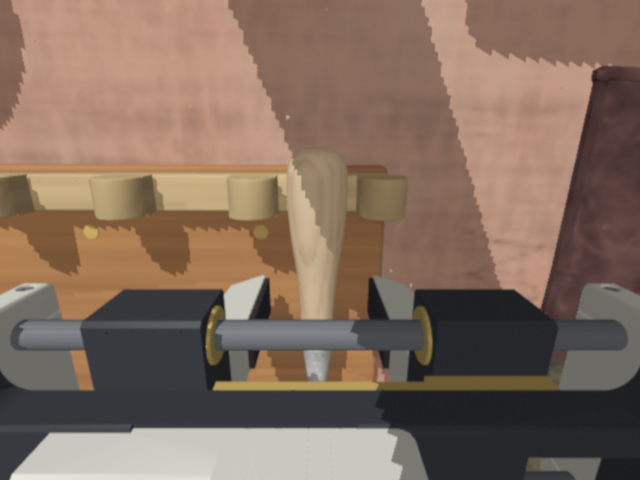

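Picture: the chisel handle is centred between the jaws, with the neck under the finger bar. Closing, lifting, and looking.

```bash
python3 -m handwheel '[[[0,-0.1,0.12,0],[0,0,0,0],[0,0,0,0],[0,0,0,0],[0,0,0,0],[0,0,0,0]]]' 0
python3 -m handwheel '[[[-0.5,0,0,0],[-1,0,0,0],[-1.5,0,0,0],[-1.5,0,0,0],[-1,0,0,0],[-0.5,0,0,0],[0,0,0,0]]]'
python3 - <<'E'
from h import *
plan([*rackpt(-125,60),83],YR)
p,d=bot.capture("scene");cv2.imwrite("pics/s3.png",p[100:300,100:420,::-1].repeat(2,0).repeat(2,1))
E
```

```text
time: 3.65
tool_pos: [488.9, 344.9, 24.0]
tcp_rot: [0.771, 1.57, 0.799]
contact_force: [-0.4, 0.5, 1.6]
grip_width: 19.5
time: 4.23
tool_pos: [489.4, 345.2, 85.3]
tcp_rot: [0.468, 1.568, 0.495]
contact_force: [0.4, 0.5, -0.6]
grip_width: 19.6
t 4.23 tcp [489.4 345.2  85.3] tilt [ 0.002  0.001 -1.   ] w 19.6 F [ 0.4  0.5 -0.6] q6 -1.11
turn 0.0 shift cm after turn [ 0.23 -6.12 -0.33] | before turn [ 0.23 -6.12 -0.33] tooly [-0.027  1.     0.001] toolz [1.    0.027 0.002]
```

View pics/s3.png

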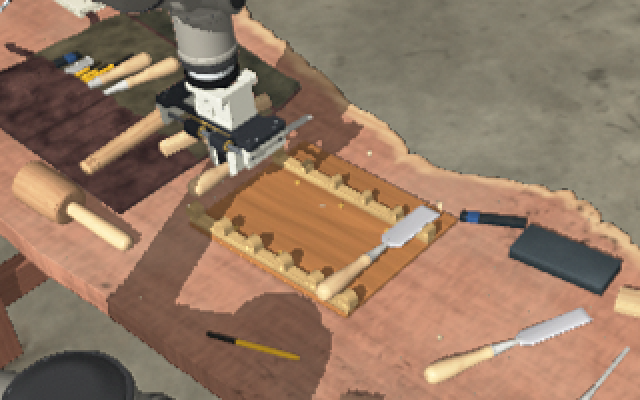

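```bash
python3 -m handwheel '[[[0,-1,0,0],[0,-2,-0.1,0],[0,-2,-0.1,0],[0,-1,0,0],[0,0,0,0],[0,0,0,0]]]'
python3 - <<'E'
from h import *
plan([*rackpt(-125,60)+[0.6,0],24.5],YR)
p,d=bot.capture("top");cv2.imwrite("pics/t3.png",cv2.resize(p[170:310,140:300,::-1],None,fx=4,fy=4))
p,d=bot.capture("wrist");cv2.imwrite("pics/w3.png",p[:,:,::-1])
E
```

```text
time: 4.78
tool_pos: [488.5, 284.4, 83.5]
tcp_rot: [2.729, 1.57, 2.754]
contact_force: [-0.1, -0.1, -1.2]
grip_width: 19.3
t 4.78 tcp [488.5 284.4  83.5] tilt [-0.  0. -1.] w 19.3 F [-0.1 -0.1 -1.2] q6 -1.21
turn -0.001 shift cm after turn [ 5.9  -0.05 -0.02] | before turn [ 5.9  -0.05 -0.02] tooly [-0.026  1.     0.   ] toolz [ 1.     0.026 -0.   ]
```

View pics/w3.png

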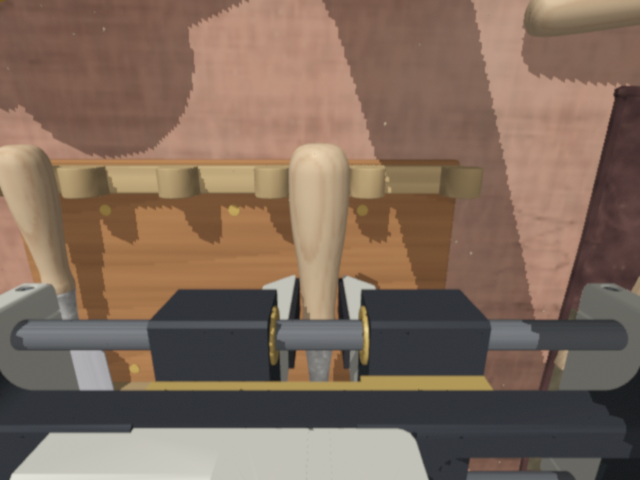

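The handle hangs over the middle of the second slot from the end (col 320, between the dividers at 272 and 368). Lowering and watching the force.

```bash
python3 -m handwheel '[[[1.2,0,0,0],[1.5,0,0,0],[1.3,0,0,0],[0.9,0,0,0],[0.6,0,0,0],[0.35,0,0,0],[0,0,0,0]]]'
python3 -m handwheel '[[[0,0,0,0],[0,0,0,0],[0,0,0,0],[0,0,0,0]]]' 0.5
python3 - <<'E'
from h import *
plan([*rackpt(-125,60)+[0.6,0],24.5],YR)
p,d=bot.capture("wrist");cv2.imwrite("pics/w4.png",p[:,:,::-1])
E
```

```text
time: 5.47
tool_pos: [488.3, 285.0, 24.8]
tcp_rot: [-3.032, 1.57, -3.005]
contact_force: [-0.7, -0.5, -0.9]
grip_width: 19.4
time: 5.8
tool_pos: [488.8, 284.9, 25.9]
tcp_rot: [0.42, 1.569, 0.447]
contact_force: [0.0, 0.7, 0.6]
grip_width: 41.2
t 5.8 tcp [488.8 284.9  25.9] tilt [ 0.001  0.001 -1.   ] w 41.2 F [0.  0.7 0.6] q6 -1.21
turn 0.0 shift cm after turn [ 0.14 -0.1  -0.05] | before turn [ 0.14 -0.1  -0.05] tooly [-0.027  1.     0.001] toolz [1.    0.027 0.001]
```

View pics/w4.png

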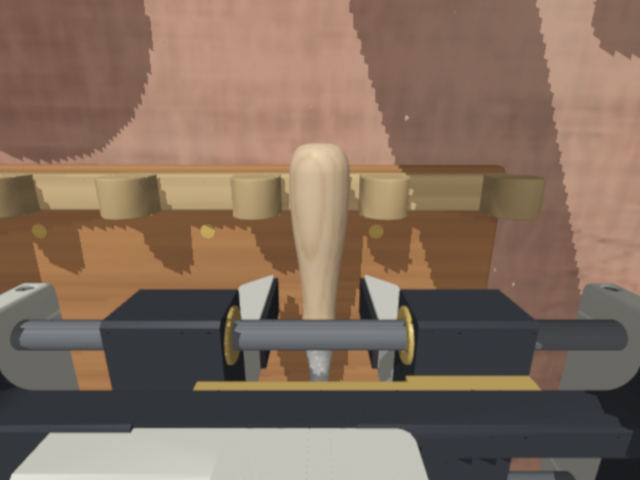

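```bash
python3 -m handwheel '[[[-1,0,0,0],[-2.5,0,0,0],[-3,0,0,0],[-3,0,0,0],[0,-2.5,-0.15,0],[0,-3.7,-0.15,0],[0,-3.7,-0.15,0],[0,-3.7,-0.15,0]]]'
python3 -m handwheel '[[[0,-3.7,-0.15,0],[0,-3.7,-0.15,0],[0,-3.7,-0.15,0],[0,-3.7,-0.15,0],[0,-3.7,-0.15,0],[0,-3.7,-0.15,0],[0,-3.7,-0.15,0],[0,-0.7,0,0]]]' 0.55
python3 -m handwheel '[[[0,0,0,0.1],[0,0,0,0.1],[0,0,0,0.1],[0,0,0,0.1],[0,0,0,0],[0,0,0,0]]]'
python3 - <<'E'
from h import *
plan([483.2,-117.7,3],np.radians(-21.5))
p,d=bot.capture("top");cv2.imwrite("pics/t5.png",p[:,:,::-1]);np.save("pics/t5.npy",d)
p,d=bot.capture("wrist");cv2.imwrite("pics/w5.png",p[:,:,::-1])
E
```

```text
time: 6.52
tool_pos: [485.9, 147.6, 121.4]
tcp_rot: [0.102, 1.569, 0.13]
contact_force: [1.7, -0.5, 0.2]
grip_width: 45.7
time: 7.18
tool_pos: [483.1, -122.6, 121.3]
tcp_rot: [-0.841, 1.568, -0.817]
contact_force: [0.0, -0.3, -0.4]
grip_width: 50.2
time: 7.68
tool_pos: [482.9, -117.2, 120.8]
tcp_rot: [0.241, 1.57, -0.128]
contact_force: [0.0, -0.1, -0.4]
grip_width: 50.1
t 7.68 tcp [ 482.9 -117.2  120.8] tilt [ 0.001 -0.    -1.   ] w 50.1 F [ 0.  -0.1 -0.4] q6 -1.59
turn 0.006 shift cm after turn [11.78 -0.04  0.04] | before turn [11.78 -0.04  0.03] tooly [0.361 0.932 0.   ] toolz [ 0.932 -0.361  0.001]
```

View pics/t5.png

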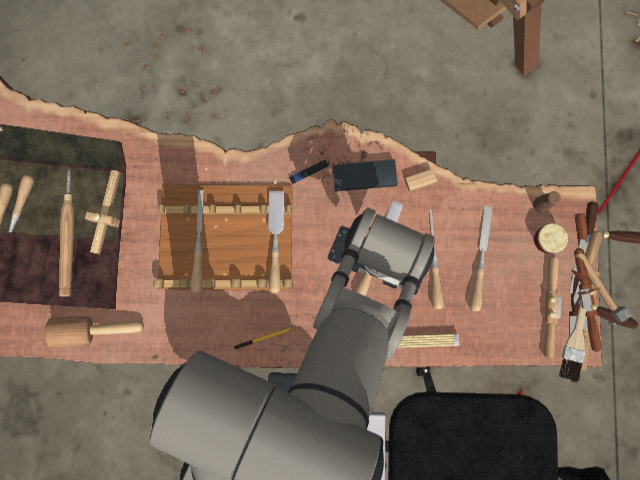

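View pics/w5.png

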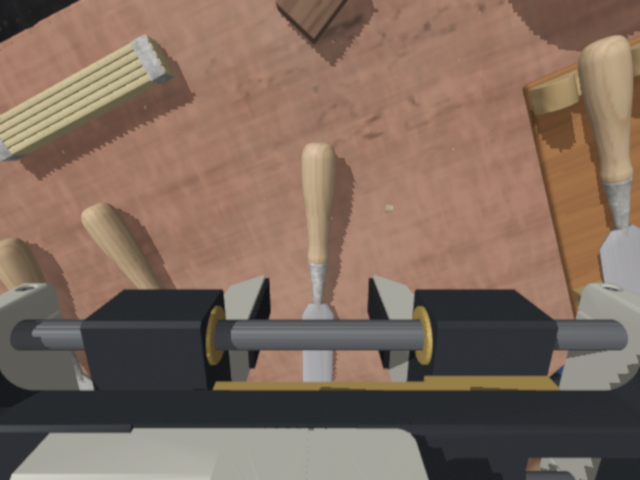

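The top view shows chisel_12 in the +60 slot (col 199). The wrist view shows chisel A centred between the jaws. Descending to grasp.

```bash
python3 -m handwheel '[[[2.5,0,0,0],[2.5,0,0,0],[2.5,0,0,0],[1.8,0,0,0],[1.2,0,0,0],[0.7,0,0,0],[0.5,0,0,0],[0,0,0,0]]]'
python3 -m handwheel '[[[0,0,0,0],[0,0,0,0],[0,0,0,0],[0,0,0,0],[0,0,0,0],[0,0,0,0]]]' 0
python3 - <<'E'
from h import *
plan([483.2,-117.7,4],np.radians(-21.5))
E
```

```text
time: 8.45
tool_pos: [482.6, -117.4, 2.8]
tcp_rot: [3.049, 1.57, 2.677]
contact_force: [0.2, 0.0, 0.2]
grip_width: 50.3
time: 8.95
tool_pos: [483.0, -117.7, 3.6]
tcp_rot: [-0.039, 1.57, -0.412]
contact_force: [-0.9, 0.4, 2.4]
grip_width: 19.4
t 8.95 tcp [ 483.  -117.7    3.6] tilt [ 0.001 -0.    -1.   ] w 19.4 F [-0.9  0.4  2.4] q6 -1.59
turn 0.003 shift cm after turn [-0.04  0.    0.02] | before turn [-0.04  0.    0.02] tooly [ 0.364  0.931 -0.   ] toolz [ 0.931 -0.364  0.001]
```

```bash
python3 -m handwheel '[[[-0.5,0,0,0],[-1.5,0,0,0],[-2.5,0,0,0],[-2.5,0,0,0],[-2,0,0,0],[-1,0,0,-0.05],[0,0,0,-0.09],[0,0,0,-0.09]]]'
python3 -m handwheel '[[[0,0,0,-0.09],[0,0,0,-0.08],[0,1.5,0.16,0],[0,2.8,0.16,0],[0,3,0.16,0],[0,3,0.16,0],[0,3,0.16,0],[0,3,0.16,0]]]'
python3 -m handwheel '[[[0,3,0.16,0],[0,3,0.16,0],[0,2.8,0.16,0],[0,1.8,0.12,0],[0,0.8,0,0],[0,0,0,0],[0,0,0,0],[0,0,0,0]]]'
python3 - <<'E'
from h import *
plan([*rackpt(-125,-60),24],YR)
p,d=bot.capture("wrist");cv2.imwrite("pics/w6.png",p[:,:,::-1])
E
```

```text
time: 9.62
tool_pos: [483.1, -117.6, 104.4]
tcp_rot: [-0.19, 1.569, -0.329]
contact_force: [-0.4, 0.1, -1.4]
grip_width: 19.4
time: 10.28
tool_pos: [487.6, 47.0, 103.4]
tcp_rot: [2.554, 1.571, 2.581]
contact_force: [0.8, -0.8, -2.0]
grip_width: 19.3
time: 10.95
tool_pos: [490.8, 158.7, 103.2]
tcp_rot: [-2.424, 1.57, -2.398]
contact_force: [-0.3, 0.1, -1.0]
grip_width: 19.4
t 10.95 tcp [490.8 158.7 103.2] tilt [-0. -0. -1.] w 19.4 F [-0.3  0.1 -1. ] q6 -1.43
turn -0.001 shift cm after turn [7.92 0.53 0.04] | before turn [7.92 0.53 0.04] tooly [-0.026  1.    -0.   ] toolz [ 1.     0.026 -0.   ]
```

View pics/w6.png

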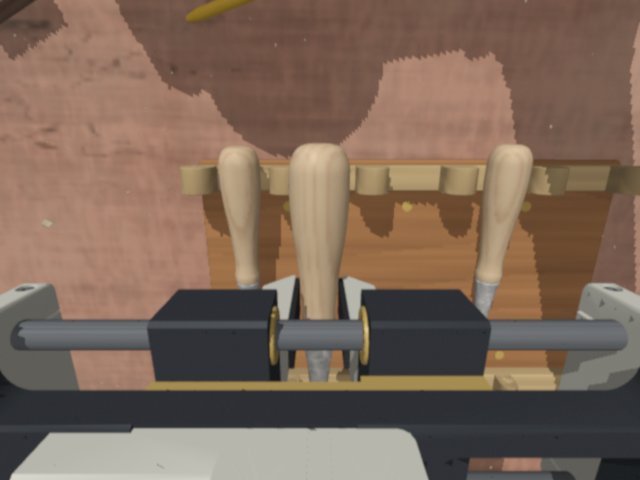

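The handle needs 5 mm more towards the slot, as computed. Correct, lower, release.

```bash
python3 -m handwheel '[[[0,0.53,0.04,0],[1.2,0,0,0],[2,0,0,0],[2,0,0,0],[1.2,0,0,0],[0.8,0,0,0],[0.5,0,0,0],[0.15,0,0,0]]]'
python3 -m handwheel '[[[0,0,0,0],[0,0,0,0]]]'
python3 - <<'E'
from h import *
plan([*rackpt(-125,-60),24],YR)
p,d=bot.capture("wrist");cv2.imwrite("pics/w7.png",p[:,:,::-1])
E
```

```text
time: 11.67
tool_pos: [491.1, 164.8, 24.2]
tcp_rot: [-3.117, 1.57, -3.09]
contact_force: [0.1, 0.5, -1.6]
grip_width: 19.6
time: 11.83
tool_pos: [491.7, 165.1, 25.4]
tcp_rot: [0.216, 1.569, 0.243]
contact_force: [-0.8, 0.2, -1.3]
grip_width: 19.7
t 11.83 tcp [491.7 165.1  25.4] tilt [ 0.001  0.    -1.   ] w 19.7 F [-0.8  0.2 -1.3] q6 -1.42
turn -0.0 shift cm after turn [ 0.14 -0.12 -0.07] | before turn [ 0.14 -0.12 -0.07] tooly [-0.027  1.     0.   ] toolz [1.    0.027 0.001]
```

View pics/w7.png

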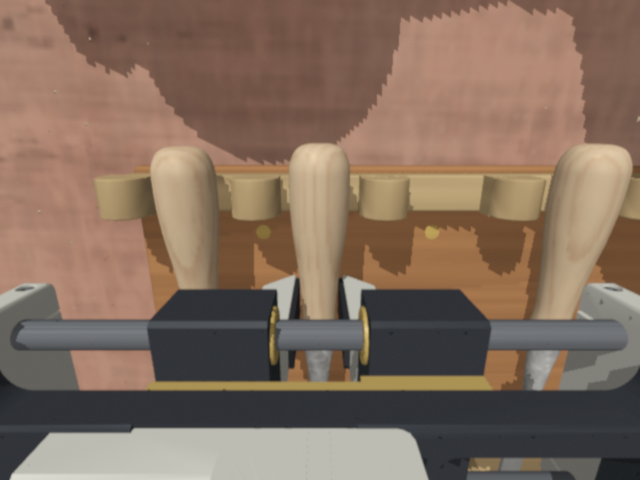

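Seated between its dividers. Release, lift, and go to the narrow one.

```bash
python3 -m handwheel '[[[0.1,0,0,0],[0,0,0,0],[0,0,0,0],[0,0,0,0],[0,0,0,0]]]' 0.45
python3 -m handwheel '[[[-1,0,0,0],[-2.5,0,0,0],[-3,0,0,0],[-3,0,0,0],[0,-2,-0.3,0],[0,-3.5,-0.3,0],[0,-3.5,-0.3,0],[0,-3.5,-0.3,0]]]'
python3 -m handwheel '[[[0,-3.5,-0.3,0],[0,-3.5,-0.3,0],[0,-3.5,-0.3,0],[0,-3.5,-0.3,0],[0,-3.5,-0.3,0],[0,-3.5,-0.3,0],[0,-3.5,-0.3,0],[0,-3.5,-0.3,0]]]' 0.55
python3 -m handwheel '[[[0,-2.6,-0.2,0],[0,0,0,-0.04],[0,0,0,0],[0,0,0,0]]]'
python3 - <<'E'
from h import *
plan([464.4,-271.8,3],np.radians(3.9))
p,d=bot.capture("top");cv2.imwrite("pics/t8.png",p[:,:,::-1]);np.save("pics/t8.npy",d)
p,d=bot.capture("wrist");cv2.imwrite("pics/w8.png",p[:,:,::-1])
E
```

```text
time: 12.3
tool_pos: [491.2, 165.2, 23.9]
tcp_rot: [0.332, 1.57, 0.359]
contact_force: [0.7, -0.3, 0.0]
grip_width: 40.7
time: 12.97
tool_pos: [482.4, 38.8, 119.8]
tcp_rot: [-0.075, 1.569, -0.046]
contact_force: [1.8, -0.0, 1.3]
grip_width: 41.5
time: 13.63
tool_pos: [465.8, -242.5, 119.6]
tcp_rot: [-0.445, 1.57, -0.418]
contact_force: [0.6, -0.0, -0.2]
grip_width: 50.7
time: 13.97
tool_pos: [464.6, -266.7, 119.1]
tcp_rot: [1.524, 1.57, 1.589]
contact_force: [0.6, 0.2, -0.9]
grip_width: 50.6
t 13.97 tcp [ 464.6 -266.7  119.1] tilt [-0.  0. -1.] w 50.6 F [ 0.6  0.2 -0.9] q6 -2.3
turn -0.002 shift cm after turn [11.61 -0.52 -0.06] | before turn [11.61 -0.52 -0.06] tooly [-0.066  0.998  0.   ] toolz [0.998 0.066 0.   ]
```

View pics/t8.png

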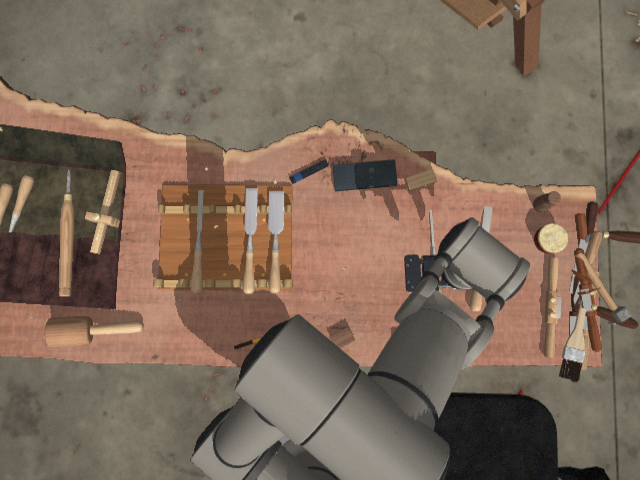

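View pics/w8.png

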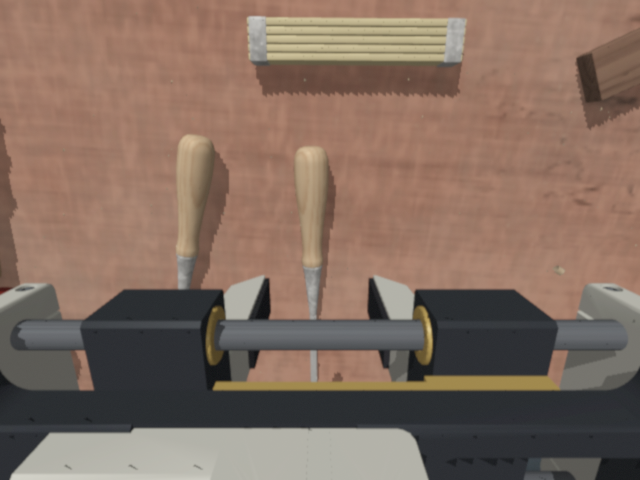

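The top view shows 28 in the slot beside 36, and the wrist view shows chisel_6 slightly left of centre, in line with the computed 5 mm. Descend and grasp.

```bash
python3 -m handwheel '[[[2.5,-0.5,0,0],[2.5,0,0,0],[2.5,0,0,0],[1.7,0,0,0],[1.1,0,0,0],[0.7,0,0,0],[0.5,0,0,0],[0,0,0,0]]]'
python3 -m handwheel '[[[0,0,0,0],[0,0,0,0],[0,0,0,0],[0,0,0,0],[0,0,0,0],[0,0,0,0]]]' 0
python3 - <<'E'
from h import *
plan([464.4,-271.8,3],np.radians(3.9))
E
```

```text
time: 14.73
tool_pos: [465.3, -271.4, 3.5]
tcp_rot: [2.06, 1.57, 2.128]
contact_force: [-0.4, -0.2, 0.2]
grip_width: 50.8
time: 15.23
tool_pos: [465.4, -271.9, 4.1]
tcp_rot: [-0.537, 1.57, -0.47]
contact_force: [-0.7, 0.8, 3.7]
grip_width: 20.1
t 15.23 tcp [ 465.4 -271.9    4.1] tilt [ 0.001 -0.    -1.   ] w 20.1 F [-0.7  0.8  3.7] q6 -2.31
turn -0.001 shift cm after turn [ 0.11  0.02 -0.1 ] | before turn [ 0.11  0.02 -0.1 ] tooly [-0.067  0.998 -0.   ] toolz [0.998 0.067 0.001]
```

```bash
python3 -m handwheel '[[[-0.5,0,0,0],[-1.5,0,0,0],[-2.5,0,0,0],[-2.5,0,0,0],[-2,0,0,0],[-1,0,0,0.04],[0,1.5,0.1,0],[0,3,0.2,0]]]'
python3 -m handwheel '[[[0,3.5,0.22,0],[0,3.5,0.22,0],[0,3.5,0.22,0],[0,3.5,0.22,0],[0,3.5,0.22,0],[0,3.5,0.22,0],[0,3.5,0.22,0],[0,3.5,0.22,0]]]'
python3 -m handwheel '[[[0,3.5,0.22,0],[0,3.5,0.22,0],[0,3.5,0.22,0],[0,3.5,0.22,0],[0,3.5,0.22,0],[0,3.5,0.22,0],[0,3.5,0.22,0],[0,2.5,0.2,0]]]'
python3 -m handwheel '[[[0,1.5,0.1,0],[0,0.5,0,0],[0,0,0,0],[0,0,0,0]]]'
python3 - <<'E'
from h import *
plan([*rackpt(-125,120)+[1,0],24.5],YR)
p,d=bot.capture("wrist");cv2.imwrite("pics/w9.png",p[:,:,::-1])
E
```

```text
time: 15.9
tool_pos: [467.4, -228.3, 104.3]
tcp_rot: [-0.756, 1.568, -0.732]
contact_force: [0.3, 1.2, -1.2]
grip_width: 20.3
time: 16.57
tool_pos: [475.6, 56.0, 103.1]
tcp_rot: [2.914, 1.569, 2.942]
contact_force: [1.0, 0.4, -0.4]
grip_width: 19.8
time: 17.23
tool_pos: [485.2, 327.2, 102.9]
tcp_rot: [3.05, 1.569, 3.08]
contact_force: [-0.1, -0.1, -1.8]
grip_width: 19.6
time: 17.57
tool_pos: [486.6, 343.4, 103.1]
tcp_rot: [-2.536, 1.569, -2.508]
contact_force: [0.2, 0.4, -1.3]
grip_width: 19.7
t 17.57 tcp [486.6 343.4 103.1] tilt [-0.001 -0.001 -1.   ] w 19.7 F [ 0.2  0.4 -1.3] q6 -1.11
turn 0.001 shift cm after turn [7.86 0.05 0.06] | before turn [7.86 0.05 0.06] tooly [-0.028  1.    -0.001] toolz [ 1.     0.028 -0.001]
```

View pics/w9.png

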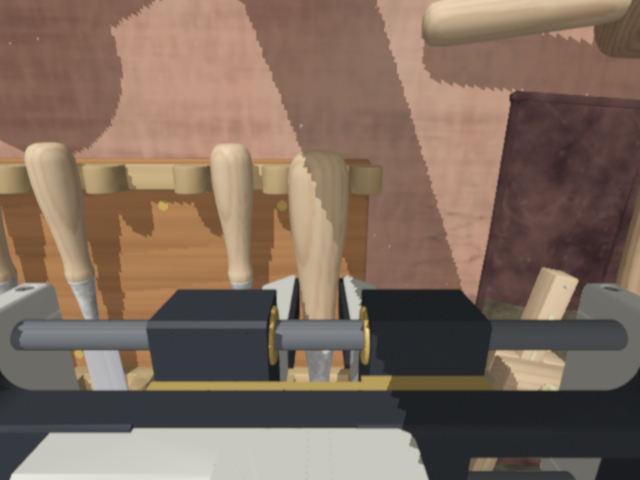

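Chisel_6 is centred over the far end slot (col 320, between the dividers at 277 and 366). Lower, release.

```bash
python3 -m handwheel '[[[1.2,0.05,0.05,0],[2,0,0,0],[2,0,0,0],[1.2,0,0,0],[0.8,0,0,0],[0.5,0,0,0],[0.2,0,0,0],[0,0,0,0]]]'
python3 -m handwheel '[[[0,0,0,0],[0,0,0,0],[0,0,0,0],[0,0,0,0],[0,0,0,0]]]' 0.45
python3 - <<'E'
from h import *
plan([469,-373,120],np.radians(-8.7))
p,d=bot.capture("wrist");cv2.imwrite("pics/w10.png",p[:,:,::-1])
E
```

```text
time: 18.28
tool_pos: [488.2, 344.5, 24.8]
tcp_rot: [0.6, 1.571, 0.627]
contact_force: [-1.1, -0.2, -0.7]
grip_width: 19.8
time: 18.7
tool_pos: [488.1, 344.8, 25.2]
tcp_rot: [0.502, 1.57, 0.529]
contact_force: [-0.0, -0.7, 0.6]
grip_width: 41.1
t 18.7 tcp [488.1 344.8  25.2] tilt [ 0.001  0.    -1.   ] w 41.1 F [-0.  -0.7  0.6] q6 -1.11
turn 0.179 shift cm after turn [ -9.52 -71.23   8.97] | before turn [ -9.52 -71.69  -3.87] tooly [-0.027  1.     0.   ] toolz [1.    0.027 0.001]
```

View pics/w10.png

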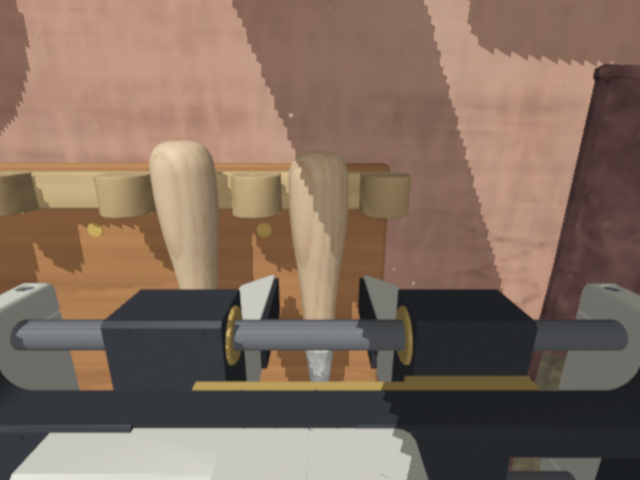

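Seated. Lift and go to the last one.

```bash
python3 -m handwheel '[[[-1,0,0,0],[-2.5,0,0,0],[-3,0,0,0],[-3,0,0,0],[0,-1.7,-0.1,0],[0,-3.5,-0.19,0],[0,-3.5,-0.19,0],[0,-3.5,-0.19,0]]]'
python3 -m handwheel '[[[0,-3.5,-0.19,0],[0,-3.5,-0.19,0],[0,-3.5,-0.19,0],[0,-3.5,-0.19,0],[0,-3.5,-0.19,0],[0,-3.5,-0.19,0],[0,-3.5,-0.19,0],[0,-3.5,-0.19,0]]]' 0.55
python3 -m handwheel '[[[0,-3.5,-0.19,0],[0,-3.5,-0.19,0],[0,-3.5,-0.19,0],[0,-3.5,-0.19,0],[0,-3.5,-0.19,0],[0,-3.5,-0.19,0],[0,-3.5,-0.19,0],[0,-3.5,-0.19,0]]]'
python3 -m handwheel '[[[0,-3.5,-0.19,0],[0,0,0,0.09],[0,0,0,0.09],[0,0,0,0],[0,0,0,0]]]'
python3 - <<'E'
from h import *
plan([469,-373,3],np.radians(-8.7))
p,d=bot.capture("top");cv2.imwrite("pics/t11.png",p[:,:,::-1]);np.save("pics/t11.npy",d)
p,d=bot.capture("wrist");cv2.imwrite("pics/w11.png",p[:,:,::-1])
E
```

```text
time: 19.42
tool_pos: [484.3, 221.5, 120.7]
tcp_rot: [0.24, 1.569, 0.268]
contact_force: [0.8, 0.2, 0.8]
grip_width: 41.3
time: 20.08
tool_pos: [476.9, -59.6, 120.7]
tcp_rot: [-0.212, 1.57, -0.184]
contact_force: [1.0, 0.3, -0.5]
grip_width: 50.5
time: 20.75
tool_pos: [469.1, -340.0, 120.6]
tcp_rot: [-0.589, 1.57, -0.562]
contact_force: [-0.1, 0.3, -0.1]
grip_width: 50.7
time: 21.17
tool_pos: [468.4, -373.2, 120.2]
tcp_rot: [-0.229, 1.57, -0.379]
contact_force: [0.4, 0.4, -0.6]
grip_width: 50.4
t 21.17 tcp [ 468.4 -373.2  120.2] tilt [ 0. -0. -1.] w 50.4 F [ 0.4  0.4 -0.6] q6 -2.22
turn 0.002 shift cm after turn [11.72  0.03  0.05] | before turn [11.72  0.03  0.05] tooly [ 0.15   0.989 -0.   ] toolz [ 0.989 -0.15   0.   ]
```

View pics/w11.png

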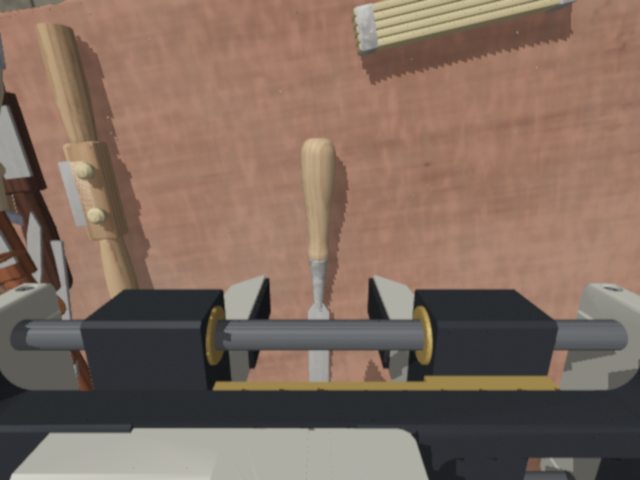

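View pics/t11.png

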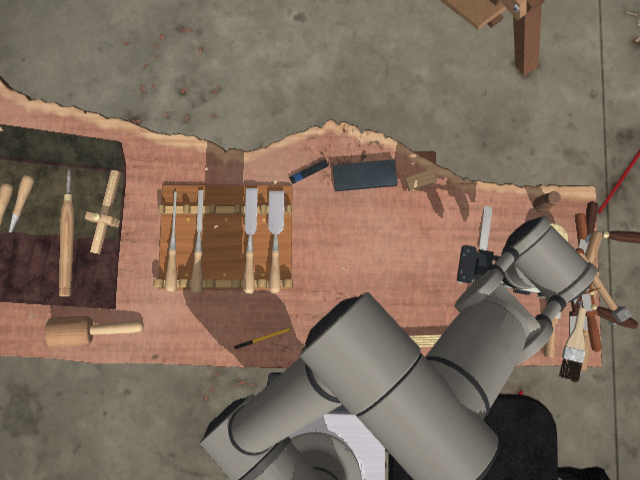

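Four are in the rack and the last is centred in the jaws. Grasp.

```bash
python3 -m handwheel '[[[2.5,0,0,0],[2.5,0,0,0],[2.5,0,0,0],[1.8,0,0,0],[1.1,0,0,0],[0.7,0,0,0],[0.5,0,0,0],[0,0,0,0]]]'
python3 -m handwheel '[[[0,0,0,0],[0,0,0,0],[0,0,0,0],[0,0,0,0],[0,0,0,0],[0,0,0,0]]]' 0
python3 - <<'E'
from h import *
plan([*rackpt(-125,0),104],YR)
E
```

```text
time: 21.93
tool_pos: [468.6, -373.1, 3.5]
tcp_rot: [2.134, 1.571, 1.982]
contact_force: [-0.3, 0.1, 0.4]
grip_width: 50.6
time: 22.43
tool_pos: [468.6, -373.4, 4.2]
tcp_rot: [-0.59, 1.57, -0.743]
contact_force: [-0.4, 1.2, 1.9]
grip_width: 19.1
t 22.43 tcp [ 468.6 -373.4    4.2] tilt [ 0.001 -0.001 -1.   ] w 19.1 F [-0.4  1.2  1.9] q6 -2.22
turn -0.18 shift cm after turn [-10.01  59.65   3.69] | before turn [-10.01  59.35  -7.03] tooly [ 0.152  0.988 -0.   ] toolz [ 0.988 -0.152  0.001]
```

```bash
python3 -m handwheel '[[[-0.5,0,0,0],[-1.5,0,0,0],[-2.5,0,0,0],[-2.5,0,0,0],[-2,0,0,0],[-1,0,0,-0.06],[0,0,0,-0.06],[0,0,0,-0.06]]]'
python3 -m handwheel '[[[0,1.5,0.1,0],[0,3,0.2,0],[0,3.5,0.22,0],[0,3.5,0.22,0],[0,3.5,0.22,0],[0,3.5,0.22,0],[0,3.5,0.22,0],[0,3.5,0.22,0]]]'
python3 -m handwheel '[[[0,3.5,0.22,0],[0,3.5,0.22,0],[0,3.5,0.22,0],[0,3.5,0.22,0],[0,3.5,0.22,0],[0,3.5,0.22,0],[0,3.5,0.22,0],[0,3.5,0.22,0]]]'
python3 -m handwheel '[[[0,3,0.2,0],[0,2,0.1,0],[0,1.2,0,0],[0,0,0,0],[0,0,0,0],[0,0,0,0]]]'
python3 - <<'E'
from h import *
plan([*rackpt(-125,0),24.5],YR)
p,d=bot.capture("wrist");cv2.imwrite("pics/w12.png",p[:,:,::-1])
E
```

```text
time: 23.1
tool_pos: [468.8, -373.5, 105.1]
tcp_rot: [-0.759, 1.569, -0.729]
contact_force: [-0.1, -0.7, -0.4]
grip_width: 19.3
time: 23.77
tool_pos: [477.4, -116.2, 104.0]
tcp_rot: [0.129, 1.571, 0.156]
contact_force: [0.9, 0.4, -0.6]
grip_width: 19.0
time: 24.43
tool_pos: [487.4, 164.3, 104.1]
tcp_rot: [0.406, 1.57, 0.433]
contact_force: [0.7, 0.3, -0.2]
grip_width: 19.1
time: 24.93
tool_pos: [488.9, 223.4, 103.7]
tcp_rot: [-2.332, 1.57, -2.305]
contact_force: [-0.7, 0.3, -0.2]
grip_width: 18.9
t 24.93 tcp [488.9 223.4 103.7] tilt [-0. -0. -1.] w 18.9 F [-0.7  0.3 -0.2] q6 -1.31
turn -0.001 shift cm after turn [7.92 0.05 0.05] | before turn [7.92 0.05 0.05] tooly [-0.026  1.    -0.   ] toolz [ 1.     0.026 -0.   ]
```

View pics/w12.png

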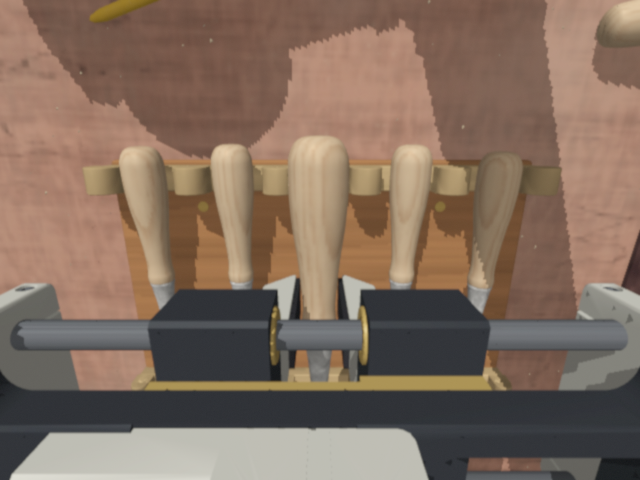

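Centred over the middle slot. Lower, release, lift straight up.

```bash
python3 -m handwheel '[[[1.2,0.05,0.05,0],[2,0,0,0],[2,0,0,0],[1.2,0,0,0],[0.8,0,0,0],[0.5,0,0,0],[0.25,0,0,0],[0,0,0,0]]]'
python3 -m handwheel '[[[0,0,0,0],[0,0,0,0],[0,0,0,0],[0,0,0,0],[0,0,0,0]]]' 0.45
python3 -m handwheel '[[[-1,0,0,0],[-2.5,0,0,0],[-3,0,0,0],[-3,0,0,0],[-2.5,0,0,0]]]'
python3 -m handwheel '[[[0,-3.5,0,0],[0,-3.5,0,0],[0,-3.5,0,0],[0,-3.5,0,0],[0,-3.5,0,0],[0,-3.5,0,0],[0,-3.5,0,0],[0,-3.5,0,0]]]'
python3 -m handwheel '[[[0,-3,0,0],[0,-2,0,0],[0,0,0,0],[0,0,0,0]]]'
python3 - <<'E'
from h import *
m=bot.camera_model("top");ds=[]
for i in range(5): p,d=bot.capture("top");ds.append(d)
d=np.median(ds,0);cv2.imwrite("pics/t13.png",cv2.resize(p[170:310,140:310,::-1],None,fx=4.5,fy=4,interpolation=cv2.INTER_CUBIC))
p,_=bot.capture("scene");cv2.imwrite("pics/s13.png",cv2.resize(p[140:280,180:360,::-1],None,fx=4,fy=4,interpolation=cv2.INTER_CUBIC))
P=cloud(m,d)[175:310,145:305]
c,s=np.cos(YR),np.sin(YR);r=P[...,:2]-O;rx=r[...,0]*c+r[...,1]*s;ry=-r[...,0]*s+r[...,1]*c;z=P[...,2]
for y,L in((-120,242),(-60,250),(0,254),(60,246),(120,238)):
    M=(abs(ry-y)<17)&(z>25)&(z<60)&(rx<-95); h=rx[M].min(); 
    a=(abs(ry-y)<17)&(z>25)&(z<60)
    def mid(lo,hi,zt):
        q=(abs(ry-y)<20)&(z>zt)&(rx>lo)&(rx<hi); return round((ry[q].max()+ry[q].min())/2-y,1),round(np.percentile(z[q],90),1)
    b=(abs(ry-y)<22)&(z>20)&(rx>12)&(rx<45)
    print(y,"origin x",round(h+L/2,1),"handle mid/ztop",mid(-160,-120,25),"-200..-185",mid(-205,-186,25),"blade mid",mid(15,45,21),"blade w",round(np.ptp(ry[b]),1),"zmed",round(np.median(z[b]),1))
print(bot.get_obs()['time'])
E
```

```text
time: 25.65
tool_pos: [489.7, 224.7, 24.3]
tcp_rot: [0.401, 1.571, 0.427]
contact_force: [-0.7, 0.6, -0.3]
grip_width: 19.0
time: 26.07
tool_pos: [489.7, 225.2, 24.6]
tcp_rot: [0.349, 1.57, 0.376]
contact_force: [0.3, -0.8, 0.1]
grip_width: 40.9
time: 26.48
tool_pos: [489.8, 225.2, 147.1]
tcp_rot: [0.295, 1.569, 0.323]
contact_force: [0.6, 0.1, -0.5]
grip_width: 41.4
time: 27.15
tool_pos: [497.0, -56.5, 145.2]
tcp_rot: [-0.158, 1.57, -0.131]
contact_force: [1.1, 0.6, 0.9]
grip_width: 41.0
time: 27.48
tool_pos: [498.4, -105.6, 144.8]
tcp_rot: [0.189, 1.57, 0.214]
contact_force: [-0.6, 0.6, 0.2]
grip_width: 41.2
-120 origin x -75.2 handle mid/ztop (np.float64(1.6), np.float64(42.8)) -200..-185 (np.float64(1.2), np.float64(45.2)) blade mid (np.float64(0.7), np.float64(25.7)) blade w 34.2 zmed 23.3
-60 origin x -73.2 handle mid/ztop (np.float64(0.5), np.float64(42.4)) -200..-185 (np.float64(0.8), np.float64(46.2)) blade mid (np.float64(0.9), np.float64(25.9)) blade w 28.1 zmed 23.3
0 origin x -73.6 handle mid/ztop (np.float64(0.2), np.float64(42.5)) -200..-185 (np.float64(-0.5), np.float64(45.9)) blade mid (np.float64(1.3), np.float64(23.5)) blade w 19.7 zmed 21.7
60 origin x -75.0 handle mid/ztop (np.float64(-0.5), np.float64(42.6)) -200..-185 (np.float64(-0.3), np.float64(45.3)) blade mid (np.float64(0.4), np.float64(24.3)) blade w 11.9 zmed 22.1
120 origin x -74.6 handle mid/ztop (np.float64(-0.1), np.float64(42.8)) -200..-185 (np.float64(-0.7), np.float64(44.9)) blade mid (np.float64(1.2), np.float64(23.3)) blade w 4.8 zmed 21.5
27.7833
```

View pics/t13.png

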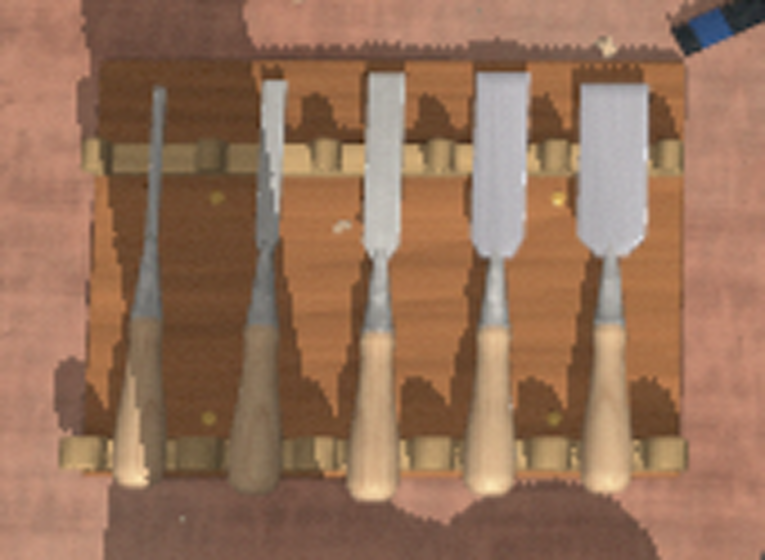

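View pics/s13.png

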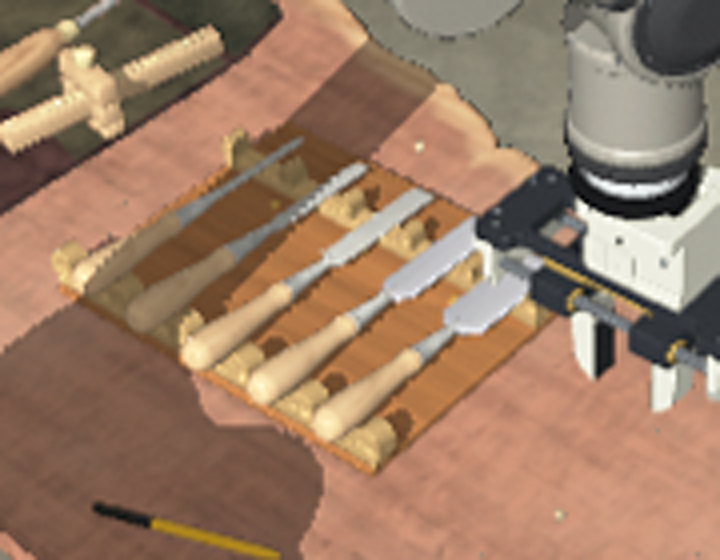

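All five lie level in their slots, in order: from the right at cols 613, 500, 385, 270 and 155 of the crop, widest to narrowest. The measured blade widths are 34, 28, 20, 12 and 5 mm. The gripper is clear, so I'm handing in.

```bash
python3 -c "
from plant import bot
print(bot.close_job())"
```

```text
the job is handed in; nothing more can be done
None
```

All five chisels lie in the rack in order of blade width: 36, 28, 20, 12, 6 mm from rack y = -120 to +120. I moved chisel_12 from the far end slot to its own (+60), then placed 28 at -60, 6 at +120 and 20 at 0. chisel_36 was not touched.

**Last checks** (top camera depth and both overview pictures, gripper clear):
- **Position:** origins are at rack x -73 to -75 (nominal -75). Sideways they are within 1.6 mm of the slot centres.
- **Level:** handle tops measure about 45 mm and blades about 22 to 23 mm, the same as chisel_36 to within about 2 mm.
- **Widths:** blades measured 34, 28, 20, 12 and 5 mm, which fits the order; the two end readings are slightly low because of depth resolution.
- **Limits:** about 28 s used. Force readings after each move stayed under 4 N.

No check failed or disagreed. Before the moves, the lengths I measured for the 6, 20 and 12 mm chisels came out 9 to 14 mm short because the thin tips fell below the depth threshold. I used their handle ends to position them instead. The trained network gave the same detections for every chisel name, so I told them apart by measured width.

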